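# Rake paver fragments into an even layer in the counting tray

## Robot

A 6-joint arm with a two-finger parallel gripper is mounted at the origin on the work surface. World frame = base frame: x ahead of the robot, y to its left, z up, the work surface at z = 0. Lengths are in m, angles in rad, forces in N, time in s.
With the tool pointing down it reaches from about 0.3 to 0.875 m from the base axis. Payload 6.4 kg.
Tool frame: the origin (TCP) lies midway between the tips of the shut fingers; the grasp point (between the pads) lies 19 mm behind it (grasp_offset is the distance from the TCP to the grasp point, in m); z points along the fingers, y is the line along which they close (so a half turn about z gives the same grasp; the last joint's range is limited). The gripper opens to 85 mm and grips with 20 to 120 N. Pads are 22 mm wide; open, the fingers measure 114 mm over their backs; the gripper's body (76 mm by 85 mm) begins 54 mm behind the grasp point. The pads swing forward as they close: fully open they stand 13 mm farther back than shut.
Start: joints at [-1.317, 0.181, 1.607, -0, 1.354, -0.206], TCP at [0.255, -0.515, 0.231] pointing down, gripper open.
Joint ranges: [-2.99, 2.99], [-0.89, 2.07], [0.3, 2.58], [-1.14, 4.28], [0, 2.63], [-3.12, 3.12]. Speed limits (rad/s): [2.57, 2.57, 3.01, 3.14, 3.14, 3.14].

## Interface

Orientations are given as a unit quaternion [w, x, y, z].
In Python, from bench import * gives the robot as it stands. The module is installed in compiled form; this text tells all that it offers.
- The arm moves only by the tool servo_tool, never from a script. Its argument "commands" is text: rows parted by semicolons, each of 7 numbers parted by spaces: the turn, a rotation vector about the tool's x, y, z in rad, then the shift along the tool's x, y, z in mm, then the opening, from 0 (shut) to 1 (fully open). In form: wx wy wz dx dy dz claw; .... A call has 1 to 5 rows; each row shifts and turns the commanded pose from where the row before left it, along the tool's axes as they then stand; what a row does not reach is not made up. A row lasts 1/8 s, in which the tool goes at most 62.5 mm and 10.7 degrees, less where a joint would pass 70% of its speed; a pose out of reach is approached as far as the arm can. A call with a gripper value outside its range is refused whole. The fingers move at their own pace and stop on an object; the grip force is fixed at half the most. Time passes only in rows, so rows that do not move let the fingers close. It gives the time, the measured TCP pose, the force, the opening and the grip force at its end, in the units of the state.
- get_obs(): the state, without advancing time (a new reading comes with each control period).
- camera(name): name is "side" or "top"; returns the picture (384x512x3 uint8, blue, green, red); there is no depth.
- calibration(name): a dict with "fx", "fy", "cx", "cy" (pixels), "k1" (the pictures are not rectified: a ray, as slopes to the right and down, at radius r is drawn at 1 + k1 r^2 times it, then the intrinsics apply), "R" (3x3) and "t" (3): a world point X has camera coordinates R X + t. Camera axes: x right, y down, z forward; pixel columns grow to the right and rows downward; lengths in m; the calibration is good to about 2 mm. A picture is of the moment at which its call begins. calibration takes no time and is no camera call.
- hand_in(): hands the job in; it is judged then, once.
The state is a dict: "time_s": time; "q": joint angles; "dq": joint speeds; "joint_efforts": joint torques, N m; "eef_pos": TCP position; "eef_rot": TCP orientation; "wrist_force": force on the tool from outside, world axes, zero at the start; "torque": the same for the moment, N m; "opening": opening from 0.0 (shut) to 1.0 (fully open); "grasp_force": force on a finger pad.
Only numpy, scipy, OpenCV 4.12 (cv2) and the standard library are available. Lean on these libraries where they do the work, as an engineer would, in place of code of your own. Each camera call takes 0.05 s, during which the arm holds its last target. There are 200 camera calls.

## Task

The paver fragments for the gamma counter are heaped two deep at one end of the aluminium tray. Take the rake and rake them out into a single layer over the whole tray: all six on the tray floor, none on top of another, none of the three bays marked by the blue lines empty, and no more than three left in either end bay. Touch the chunks only with the rake, not with the gripper, leave the jars and can where they are, and finally stand the rake upright on its blue mat again.

Things in the scene. Friction and masses are not known exactly. Their poses are not given: they have to be found in the camera images.
- tray: Open aluminium tray, fixed, 192 (x) x 312 (y) mm outside, 180 x 300 inside; side walls (at +-x) 52 high, end walls (at +-y) 34 high over all; floor 6 thick. Origin: centre of its underside; inner floor at z = 6. Blue floor lines at y = -50 and +50 divide it into three 100 mm bays along y. The heap starts in one end bay (yellow panel; the other end's is grey); which end varies.
- chunk1: Chunk 1 of six brick-coloured paver fragments, a roughly rectangular chunk 42 x 62 x 36 mm (its own x, y, z; bulges widen x to at most 48), about 100 g (varies). Origin at its centre. At the start in the bottom layer of the heap, at one end of the tray, its 62 mm length along the tray's y.
- chunk2: Chunk 2 of six brick-coloured paver fragments, a roughly rectangular chunk 42 x 62 x 36 mm (its own x, y, z; bulges widen x to at most 48), about 100 g (varies). Origin at its centre. At the start in the bottom layer of the heap, at one end of the tray, its 62 mm length along the tray's y.
- chunk3: Chunk 3 of six brick-coloured paver fragments, a roughly rectangular chunk 42 x 62 x 36 mm (its own x, y, z; bulges widen x to at most 48), about 100 g (varies). Origin at its centre. At the start in the bottom layer of the heap, at one end of the tray, its 62 mm length along the tray's y.
- chunk4: Chunk 4 of six brick-coloured paver fragments, a roughly rectangular chunk 42 x 62 x 36 mm (its own x, y, z; bulges widen x to at most 48), about 100 g (varies). Origin at its centre. At the start in the top layer of the heap, at one end of the tray, its 62 mm length along the tray's y.
- chunk5: Chunk 5 of six brick-coloured paver fragments, a roughly rectangular chunk 42 x 62 x 36 mm (its own x, y, z; bulges widen x to at most 48), about 100 g (varies). Origin at its centre. At the start in the top layer of the heap, at one end of the tray, its 62 mm length along the tray's y.
- chunk6: Chunk 6 of six brick-coloured paver fragments, a roughly rectangular chunk 42 x 62 x 36 mm (its own x, y, z; bulges widen x to at most 48), about 100 g (varies). Origin at its centre. At the start in the top layer of the heap, at one end of the tray, its 62 mm length along the tray's y.
- rake: Hand rake, loose, standing on its tines, 250 g. Origin: centre of the foot at the tine tips; z up the handle. Steel tines 46 mm long in two staggered rows at y = +8 and -8, the end ones 24 mm deep, under a red beam 110 (x) x 26 (y) mm at z = 44 to 60. Wooden handle 24 x 24 mm, faces square to x and y, from z = 60 to 132. Rakes along its y, either way, 110 mm wide; chunks do not pass the tines.
- mat: Blue flat mat, fixed, 180 (x) x 140 (y) x 4 mm. Origin at the centre of its underside; its top is at z = 4 mm. The rake stands on it at the start.
- beaker: closed sample jar with a white label, diameter 100, height 110, blue lid; a bystander. Origin at the centre of its underside.
- can: round sample can with a white label, diameter 72, height 80; a bystander. Origin at the centre of its underside.
- jar: small sample jar, diameter 60, height 90, white lid; a bystander. Origin at the centre of its underside.
Things that resemble listed ones, but are neither listed nor needed, are in the scene too. Leave any turquoise or yellow look-alike of the chunk4 alone. There is more than one size of the rake; the job needs the smallest.

How it is judged:
On the way, in this order (a step that is already met when the one before it is completed fails the run):
1. the rake is lifted off its mat (z of rake in the frame of mat above 0.04 m), for 0.2 s.
2. the chunks lie in a single layer in the tray, no bay empty, at most three in either end bay (x of chunk1 in the frame of tray between -0.095 and 0.095 m and x of chunk2 in the frame of tray between -0.095 and 0.095 m and x of chunk3 in the frame of tray between -0.095 and 0.095 m and x of chunk4 in the frame of tray between -0.095 and 0.095 m and x of chunk5 in the frame of tray between -0.095 and 0.095 m and x of chunk6 in the frame of tray between -0.095 and 0.095 m and y of chunk1 in the frame of tray between -0.155 and 0.155 m and y of chunk2 in the frame of tray between -0.155 and 0.155 m and y of chunk3 in the frame of tray between -0.155 and 0.155 m and y of chunk4 in the frame of tray between -0.155 and 0.155 m and y of chunk5 in the frame of tray between -0.155 and 0.155 m and y of chunk6 in the frame of tray between -0.155 and 0.155 m and z of each of chunk1, chunk2, chunk3, chunk4, chunk5, chunk6 in the frame of tray below 0.04 m and y of any of chunk1, chunk2, chunk3, chunk4, chunk5, chunk6 in the frame of tray below -0.045 m and (y of chunk1 in the frame of tray between -0.055 and 0.055 m or y of chunk2 in the frame of tray between -0.055 and 0.055 m or y of chunk3 in the frame of tray between -0.055 and 0.055 m or y of chunk4 in the frame of tray between -0.055 and 0.055 m or y of chunk5 in the frame of tray between -0.055 and 0.055 m or y of chunk6 in the frame of tray between -0.055 and 0.055 m) and y of any of chunk1, chunk2, chunk3, chunk4, chunk5, chunk6 in the frame of tray above 0.045 m and y of any of chunk1, chunk2, chunk3, chunk4 in the frame of tray above -0.055 m and y of any of chunk1, chunk2, chunk3, chunk4 in the frame of tray below 0.055 m and y of any of chunk1, chunk2, chunk3, chunk5 in the frame of tray above -0.055 m and y of any of chunk1, chunk2, chunk3, chunk5 in the frame of tray below 0.055 m and y of any of chunk1, chunk2, chunk3, chunk6 in the frame of tray above -0.055 m and y of any of chunk1, chunk2, chunk3, chunk6 in the frame of tray below 0.055 m and y of any of chunk1, chunk2, chunk4, chunk5 in the frame of tray above -0.055 m and y of any of chunk1, chunk2, chunk4, chunk5 in the frame of tray below 0.055 m and y of any of chunk1, chunk2, chunk4, chunk6 in the frame of tray above -0.055 m and y of any of chunk1, chunk2, chunk4, chunk6 in the frame of tray below 0.055 m and y of any of chunk1, chunk2, chunk5, chunk6 in the frame of tray above -0.055 m and y of any of chunk1, chunk2, chunk5, chunk6 in the frame of tray below 0.055 m and y of any of chunk1, chunk3, chunk4, chunk5 in the frame of tray above -0.055 m and y of any of chunk1, chunk3, chunk4, chunk5 in the frame of tray below 0.055 m and y of any of chunk1, chunk3, chunk4, chunk6 in the frame of tray above -0.055 m and y of any of chunk1, chunk3, chunk4, chunk6 in the frame of tray below 0.055 m and y of any of chunk1, chunk3, chunk5, chunk6 in the frame of tray above -0.055 m and y of any of chunk1, chunk3, chunk5, chunk6 in the frame of tray below 0.055 m and y of any of chunk1, chunk4, chunk5, chunk6 in the frame of tray above -0.055 m and y of any of chunk1, chunk4, chunk5, chunk6 in the frame of tray below 0.055 m and y of any of chunk2, chunk3, chunk4, chunk5 in the frame of tray above -0.055 m and y of any of chunk2, chunk3, chunk4, chunk5 in the frame of tray below 0.055 m and y of any of chunk2, chunk3, chunk4, chunk6 in the frame of tray above -0.055 m and y of any of chunk2, chunk3, chunk4, chunk6 in the frame of tray below 0.055 m and y of any of chunk2, chunk3, chunk5, chunk6 in the frame of tray above -0.055 m and y of any of chunk2, chunk3, chunk5, chunk6 in the frame of tray below 0.055 m and y of any of chunk2, chunk4, chunk5, chunk6 in the frame of tray above -0.055 m and y of any of chunk2, chunk4, chunk5, chunk6 in the frame of tray below 0.055 m and y of any of chunk3, chunk4, chunk5, chunk6 in the frame of tray above -0.055 m and y of any of chunk3, chunk4, chunk5, chunk6 in the frame of tray below 0.055 m), for 0.2 s.
At the end, for the whole second after the job is handed in: All six chunks in the tray, each centre under 34 mm above its floor; no bay empty, at most three in an end bay (by centres; within 5 mm of a line counts for either bay); the rake stands released and upright (0.15 rad), its foot's centre over the mat; all at rest (all of step 2 and x of rake in the frame of mat between -0.09 and 0.09 m and y of rake in the frame of mat between -0.07 and 0.07 m and z of rake in the frame of mat between -0.01 and 0.012 m and angle between rake's own z axis and vertical below 0.15 rad and linear speed of each of chunk1, chunk2, chunk3, chunk4, chunk5, chunk6, rake below 0.02 m/s); the robot touches nothing.
It fails at once if a chunk is touched by the gripper or arm (over 0.5 N) (contact force between any of the fingers, the arm and chunk1 above 0.5 N or contact force between any of the fingers, the arm and chunk2 above 0.5 N or contact force between any of the fingers, the arm and chunk3 above 0.5 N or contact force between any of the fingers, the arm and chunk4 above 0.5 N or contact force between any of the fingers, the arm and chunk5 above 0.5 N or contact force between any of the fingers, the arm and chunk6 above 0.5 N).
It fails at once if the beaker, can or jar is moved more than 20 mm (distance of any of beaker, can, jar from where it was at the start of the episode above 0.02 m).
It also fails if it takes over 51 s, if anything falls off the work surface, if the arm or the gripper's body presses on something with over 40 N, if the wrist force passes 120 N, or if a joint passes its speed limit or range.

## Working session

There is one attempt and no reset: what is moved stays moved. The work goes in short steps, Python scripts to look and compute and a tool call to move; the robot and the scene stay as the last step left them, time stands still between calls to the robot, and variables do not carry over. Pictures are saved under pics/ and viewed, at most 10 in all, crops included, and the job is handed in when it is done.

Besides the shell and the picture viewer there is one more tool, called after "Emit:" by a JSON object that holds its "op" and its "data", one argument or row to a line. servo_tool: Moves the arm, as the interface text tells. Its arguments: {"type":"object","properties":{"commands":{"type":"string"}},"required":["commands"]}

```bash
mkdir -p pics; cat > h.py <<'E'
from bench import *
import cv2, numpy as np
def ray(n,u,v):
    c=calibration(n); K=np.array([[c['fx'],0,c['cx']],[0,c['fy'],c['cy']],[0,0,1.]])
    p=np.array([(u-c['cx'])/c['fx'],(v-c['cy'])/c['fy']]); s=p.copy()
    for _ in range(20): s=p/(1+c['k1']*(s@s))
    R=np.array(c['R']); t=np.array(c['t'])
    return -R.T@t, R.T@np.array([s[0],s[1],1])
def onz(n,u,v,z):
    o,d=ray(n,u,v); return np.round(o+d*(z-o[2])/d[2],4)
def proj(n,X):
    c=calibration(n); x=np.array(c['R'])@np.array(X)+np.array(c['t']); s=x[:2]/x[2]; s=s*(1+c['k1']*(s@s))
    return np.round([c['fx']*s[0]+c['cx'],c['fy']*s[1]+c['cy']],1)
E
python3 - <<'E'
from h import *
a=camera('top');b=camera('side')
cv2.imwrite('pics/top0.png',a);cv2.imwrite('pics/side0.png',b)
for n in('top','side'): o,d=ray(n,256,192); print(n,o,d)
o=get_obs(); print(o['time_s'],o['eef_rot'],o['wrist_force'])
E
```

```text
top [0.19821405 0.02134795 1.40280915] [ 0.24016259 -0.00308501 -0.97078281]
side [0.24978318 0.74290146 0.77086638] [ 0.25426012 -0.69521927 -0.67236655]
0.1 [-7.96392330e-04  9.73683652e-01  2.27902415e-01 -1.43942535e-05] [-0.62004984  0.3928576  -0.93727297]
```

View pics/top0.png

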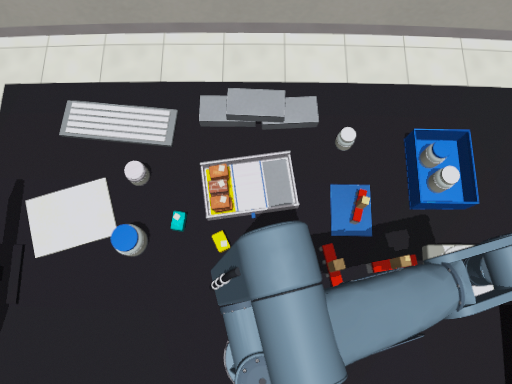

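View pics/side0.png

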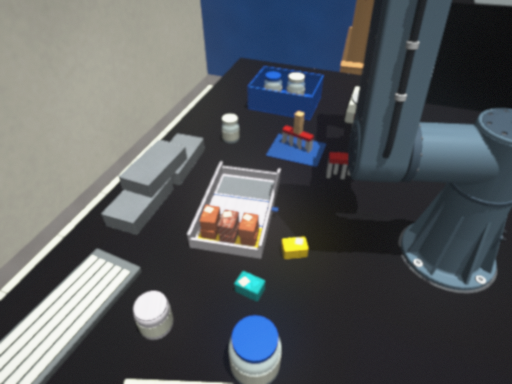

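Top view: the tray is at (250,185), with the heap on yellow at its left (+y) end. The rake candidates are (360,207) on the blue mat, (333,265) and (395,265), the last two off the mat. The one on the mat looks smallest and fits the description. I'll confirm it in an enlarged crop and measure.

```bash
python3 - <<'E'
from h import *
a=cv2.imread('pics/top0.png')
cv2.imwrite('pics/c1.png',cv2.resize(a[140:290,195:425],None,fx=3.4,fy=3.4,interpolation=cv2.INTER_CUBIC))
h=cv2.cvtColor(a,cv2.COLOR_BGR2HSV)
red=cv2.inRange(h,(0,200,150),(4,255,255))|cv2.inRange(h,(176,200,150),(180,255,255))
blue=cv2.inRange(h,(100,120,60),(125,255,255))
for nm,m,z in(('red',red,.064),('blue',blue,.004)):
  for c in cv2.findContours(m,0,2)[0]:
    if cv2.contourArea(c)<60: continue
    bx=cv2.boxPoints(cv2.minAreaRect(c)); print(nm,cv2.contourArea(c),np.mean(bx,0),[onz('top',*p,z)[:2].tolist() for p in bx])
for p in [(201,162),(293,152),(298,208),(207,217)]: print('tray',onz('top',*p,.045))
E
```

```text
red 68.0 [336.52945 280.11765] [[0.2523, -0.2218], [0.2601, -0.2537], [0.2335, -0.2596], [0.2258, -0.2278]]
red 72.0 [357.29413 214.17647] [[0.439, -0.3001], [0.4796, -0.311], [0.4745, -0.334], [0.434, -0.323]]
blue 545.5 [124.03662 237.82928] [[0.3701, 0.5303], [0.4444, 0.4768], [0.3895, 0.4026], [0.3165, 0.4562]]
blue 2039.0 [350.5 210. ] [[0.575, -0.2414], [0.5762, -0.3863], [0.3929, -0.3758], [0.3924, -0.2351]]
blue 5353.5 [441.18234 168.37059] [[0.7856, -0.5173], [0.813, -0.7891], [0.4926, -0.7726], [0.4723, -0.5149]]
tray [0.6389 0.2066 0.045 ]
tray [ 0.6773 -0.1098  0.045 ]
tray [ 0.4801 -0.1235  0.045 ]
tray [0.4473 0.1794 0.045 ]
```

View pics/c1.png

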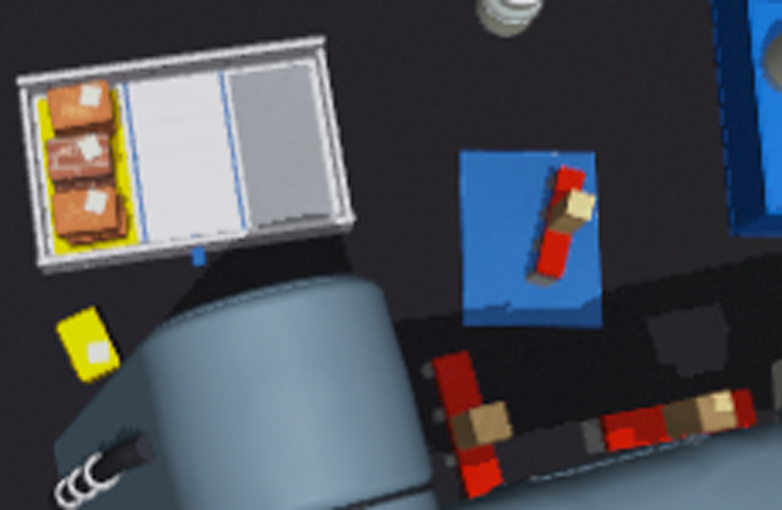

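```bash
python3 - <<'E'
from h import *
f=lambda u,v,z: onz('top',u/3.4+195-.35,v/3.4+140-.35,z)
for n,u,v,z in [('beamU',571,168,.064),('beamL',552,277,.064),('handle',578,204,.136),('l1a',124,85,.006),('l1b',146,243,.006),('l2a',220,72,.006),('l2b',245,230,.006),('c',18,78,.052),('c',323,39,.052),('c',353,222,.052),('c',40,268,.052),('ch',80,106,.078),('ch',80,156,.078),('ch',88,212,.078)]: print(n,f(u,v,z)[:2])
for c,z in (((345,138),.08),((137,172),.09),((255,100),.1),((440,178),.1)): print(onz('top',*c,z))
# side handle top
b=cv2.imread('pics/side0.png')
cv2.imwrite('pics/c2.png',cv2.resize(b[95:265,180:330],None,fx=3.5,fy=3.5,interpolation=cv2.INTER_CUBIC))
E
```

```text
beamU [ 0.5422 -0.3392]
beamL [ 0.4335 -0.3149]
handle [ 0.4894 -0.3245]
l1a [0.6424 0.1051]
l1b [0.4758 0.0796]
l2a [0.6572 0.0058]
l2b [ 0.4899 -0.0202]
c [0.6345 0.2092]
c [ 0.6779 -0.0977]
c [ 0.4891 -0.1245]
c [0.4411 0.1803]
ch [0.5977 0.1435]
ch [0.547  0.1421]
ch [0.4914 0.1328]
[ 0.7171 -0.2848  0.08  ]
[0.5886 0.4127 0.09  ]
[0.8456 0.0226 0.1   ]
[ 0.5729 -0.5925  0.1   ]
```

View pics/c2.png

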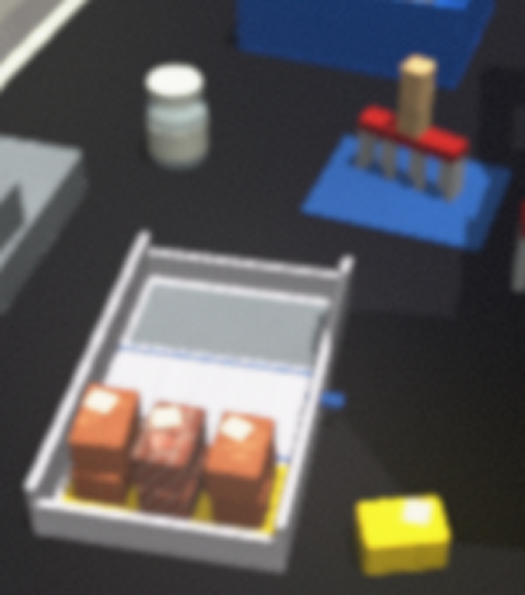

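```bash
cat >> h.py <<'E'
from scipy.spatial.transform import Rotation as Ro
def down(yaw): # tool x at yaw (rad), z down
    c,s=np.cos(yaw),np.sin(yaw); return Ro.from_matrix([[c,s,0],[s,-c,0],[0,0,-1]])
def plan(x,y,z,yaw,n,claw):
    o=get_obs(); p=np.array(o['eef_pos']); q=o['eef_rot']; R=Ro.from_quat([q[1],q[2],q[3],q[0]])
    T=down(yaw); w=(R.inv()*T).as_rotvec()/n; d=(np.array([x,y,z])-p)/n
    print('dist/row mm',np.linalg.norm(d)*1e3,'deg/row',np.degrees(np.linalg.norm(w)))
    print('; '.join(' '.join(map(str,list(np.round(w,3))+list(np.round((R*Ro.from_rotvec(w*i)).inv().apply(d)*1e3,1))+[claw])) for i in range(n)))
TC=np.array([.5605,.042]); TY=.147
def tray(x,y): return TC+x*np.array([np.cos(TY),np.sin(TY)])+y*np.array([-np.sin(TY),np.cos(TY)])
E
python3 -c "
from h import *
plan(.488,-.326,.2,-.22,8,1)"
```

```text
dist/row mm 37.671434781055204 deg/row 4.869050228708707
-0.0 0.0 0.085 36.6 -8.2 3.8 1; -0.0 0.0 0.085 35.7 -11.3 3.8 1; -0.0 0.0 0.085 34.6 -14.3 3.8 1; -0.0 0.0 0.085 33.3 -17.2 3.8 1; -0.0 0.0 0.085 31.7 -19.9 3.8 1; -0.0 0.0 0.085 29.9 -22.6 3.8 1; -0.0 0.0 0.085 27.9 -25.0 3.8 1; -0.0 0.0 0.085 25.7 -27.3 3.8 1
```

Emit:
{"op": "servo_tool", "data": {
  "commands": "0 0 0.085 37 -8 0 1; 0 0 0.085 36 -11 0 1; 0 0 0.085 35 -14 0 1; 0 0 0.085 33 -17 0 1; 0 0 0.085 32 -20 0 1"
}}

```text
time_s: 0.72
eef_pos: [0.4027, -0.3968, 0.2309]
eef_rot: [-0.0, 1.0, 0.016, -0.0]
wrist_force: [-0.4, -0.1, -0.1]
opening: 1.001
grasp_force: 0.0
```

Emit:
{"op": "servo_tool", "data": {
  "commands": "0 0 0.085 30 -23 0 1; 0 0 0.085 28 -25 0 1; 0 0 0.085 26 -27 10 1; 0 0 0 0 0 10 1; 0 0 0 0 0 0 1"
}}

```text
time_s: 1.35
eef_pos: [0.4889, -0.3265, 0.2098]
eef_rot: [-0.001, 0.994, -0.109, -0.001]
wrist_force: [0.0, -0.0, 0.2]
opening: 0.999
grasp_force: 0.0
```

```bash
python3 - <<'E'
from h import *
a=camera('top');b=camera('side')
h,w=240,320
A=cv2.resize(a[100:250,190:440],None,fx=3,fy=3,interpolation=cv2.INTER_CUBIC)
cv2.imwrite('pics/t1.png',A); cv2.imwrite('pics/s1.png',b)
plan(.488,-.326,.2,-.22,4,1)
E
```

```text
dist/row mm 2.82118573571974 deg/row 0.014114259609156576
-0.0 0.0 -0.0 -0.3 -0.3 2.8 1; -0.0 0.0 -0.0 -0.3 -0.3 2.8 1; -0.0 0.0 -0.0 -0.3 -0.3 2.8 1; -0.0 0.0 -0.0 -0.3 -0.3 2.8 1
```

View pics/s1.png

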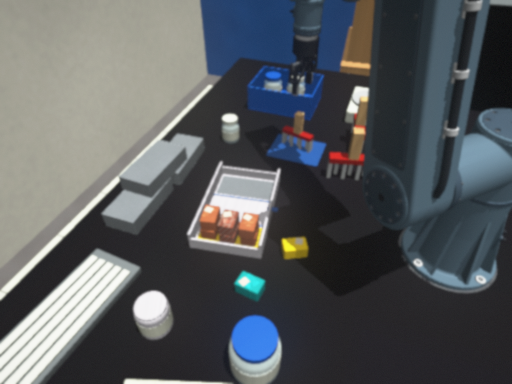

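The side view shows the gripper at (298,75), directly above the mat rake at (299,113); the tall rakes at (345,150) are clear. I'll check the handle position across both views.

```bash
python3 -c "
from h import *
print(proj('side',(.488,-.326,.136)), onz('side',299.4-.4,112.7-.4,.136))"
```

```text
[298.8 113.5] [ 0.4896 -0.3337  0.136 ]
```

Emit:
{"op": "servo_tool", "data": {
  "commands": "0 0 0 0 0 30 1; 0 0 0 0 0 30 1; 0 0 0 0 0 30 1; 0 0 0 0 0 30 1; 0 0 0 0 0 0 1"
}}

```text
time_s: 2.08
eef_pos: [0.4879, -0.3266, 0.0894]
eef_rot: [-0.001, 0.994, -0.11, -0.002]
wrist_force: [-0.1, 0.1, -0.1]
opening: 1.005
grasp_force: 0.0
```

Emit:
{"op": "servo_tool", "data": {
  "commands": "0 0 0 0 0 0 0; 0 0 0 0 0 0 0; 0 0 0 0 0 0 0; 0 0 0 0 0 0 0; 0 0 0 0 0 0 0"
}}

```text
time_s: 2.7
eef_pos: [0.4904, -0.3277, 0.0925]
eef_rot: [0.001, 0.994, -0.11, 0.001]
wrist_force: [-0.5, -0.6, 6.5]
opening: 0.27
grasp_force: 58.9
```

Emit:
{"op": "servo_tool", "data": {
  "commands": "0 0 0 0 0 -40 0; 0 0 0 0 0 -40 0; 0 0 0 0 0 -40 0; 0 0 0 0 0 0 0; 0 0 0 0 0 0 0"
}}

```text
time_s: 3.32
eef_pos: [0.4891, -0.3262, 0.2095]
eef_rot: [-0.001, 0.994, -0.11, -0.001]
wrist_force: [0.6, -0.3, -3.1]
opening: 0.274
grasp_force: 58.6
```

```bash
python3 - <<'E'
from h import *
a=camera('top');b=camera('side')
A=cv2.resize(a[100:250,190:440],None,fx=2.4,fy=2.4,interpolation=cv2.INTER_CUBIC)
B=cv2.resize(b[40:190,220:370],None,fx=2.4,fy=2.4,interpolation=cv2.INTER_CUBIC)
cv2.imwrite('pics/l1.png',B)
x,y=tray(0,.152)
plan(x,y,.21,TY,10,0)
E
```

```text
dist/row mm 52.060446731315515 deg/row 2.103946596425034
-0.0 0.0 -0.037 -6.5 -51.7 0.0 0; -0.0 0.0 -0.037 -4.6 -51.9 0.0 0; -0.0 0.0 -0.037 -2.7 -52.0 -0.0 0; -0.0 0.0 -0.037 -0.8 -52.1 -0.0 0; -0.0 0.0 -0.037 1.1 -52.0 -0.0 0; -0.0 0.0 -0.037 3.0 -52.0 -0.1 0; -0.0 0.0 -0.037 5.0 -51.8 -0.1 0; -0.0 0.0 -0.037 6.9 -51.6 -0.1 0; -0.0 0.0 -0.037 8.7 -51.3 -0.1 0; -0.0 0.0 -0.037 10.6 -51.0 -0.1 0
```

View pics/l1.png

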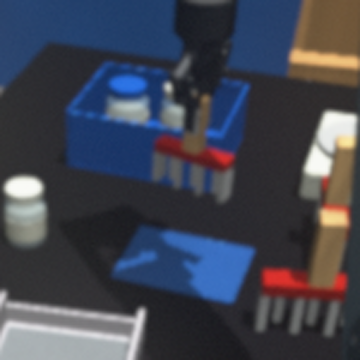

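```bash
python3 -c "
from h import *
for z in (.11,.12,.13): print(z,[proj('side',(.489+s*.052*np.cos(-.22),-.326+s*.052*np.sin(-.22),z)) for s in (1,-1)])
print(tray(0,.155))
"
```

```text
0.11 [array([284.5, 116. ]), array([311.9, 124.7])]
0.12 [array([284.6, 113.4]), array([312.2, 122.1])]
0.13 [array([284.8, 110.8]), array([312.5, 119.4])]
[0.53779697 0.19532832]
```

Emit:
{"op": "servo_tool", "data": {
  "commands": "0 0 -0.037 -6 -52 0 0; 0 0 -0.037 -5 -52 0 0; 0 0 -0.037 -3 -52 0 0; 0 0 -0.037 -1 -52 0 0; 0 0 -0.037 1 -52 0 0"
}}

```text
time_s: 4.05
eef_pos: [0.5129, -0.0655, 0.2095]
eef_rot: [-0.001, 1.0, -0.017, -0.001]
wrist_force: [0.2, -0.5, -2.3]
opening: 0.275
grasp_force: 60.5
```

Emit:
{"op": "servo_tool", "data": {
  "commands": "0 0 -0.037 3 -52 0 0; 0 0 -0.037 5 -52 0 0; 0 0 -0.037 7 -52 0 0; 0 0 -0.037 9 -52 0 0; 0 0 -0.037 11 -52 0 0"
}}

```text
time_s: 4.68
eef_pos: [0.5378, 0.1957, 0.2094]
eef_rot: [0.0, 0.997, 0.075, -0.001]
wrist_force: [1.2, -0.6, -2.1]
opening: 0.275
grasp_force: 60.6
```

```bash
python3 - <<'E'
from h import *
a=camera('top');b=camera('side')
A=cv2.resize(a[120:250,180:340],None,fx=2.6,fy=2.6,interpolation=cv2.INTER_CUBIC)
B=cv2.resize(b[100:270,150:300],None,fx=2.4,fy=2.4,interpolation=cv2.INTER_CUBIC)
im=np.zeros((max(A.shape[0],B.shape[0]),A.shape[1]+B.shape[1],3),np.uint8); im[:A.shape[0],:A.shape[1]]=A; im[:B.shape[0],A.shape[1]:]=B
print(im.shape,A.shape); cv2.imwrite('pics/m1.png',im)
x,y=tray(0,.152); plan(x,y,.14,TY,2,0)
E
```

```text
(408, 776, 3) (338, 416, 3)
dist/row mm 34.81637381192077 deg/row 0.26318739784465667
-0.001 0.001 0.004 0.0 3.3 34.7 0; -0.001 0.001 0.004 -0.0 3.3 34.7 0
```

View pics/m1.png

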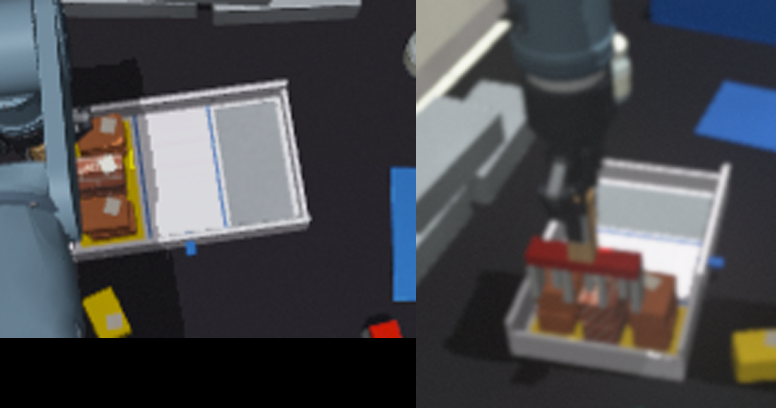

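The rake hangs behind the heap at about y = 155 in the tray, tilted little. Now I lower it to just above the bottom layer and push the top layer off.

Emit:
{"op": "servo_tool", "data": {
  "commands": "0 0 0 -2 0 23 0; 0 0 0 0 0 23 0; 0 0 0 0 0 23 0; 0 0 0 0 10 0 0; 0 0 0 0 10 0 0"
}}

```text
time_s: 5.4
eef_pos: [0.5397, 0.1733, 0.1422]
eef_rot: [-0.0, 0.997, 0.075, -0.0]
wrist_force: [0.0, 1.3, -2.3]
opening: 0.272
grasp_force: 60.4
```

Emit:
{"op": "servo_tool", "data": {
  "commands": "0 0 0 0 12 0 0; 0 0 0 0 12 0 0; 0 0 0 0 12 0 0; 0 0 0 0 12 0 0; 0 0 0 0 12 0 0"
}}

```text
time_s: 6.02
eef_pos: [0.5489, 0.1135, 0.1423]
eef_rot: [0.0, 0.997, 0.075, -0.0]
wrist_force: [0.7, -0.2, -2.1]
opening: 0.275
grasp_force: 60.3
```

```bash
cat >> h.py <<'E'
def look(name):
    a=camera('top');b=camera('side')
    A=cv2.resize(a[120:250,180:340],None,fx=2.6,fy=2.6,interpolation=cv2.INTER_CUBIC)
    B=cv2.resize(b[120:270,160:300],None,fx=2.7,fy=2.7,interpolation=cv2.INTER_CUBIC)
    im=np.zeros((max(A.shape[0],B.shape[0]),A.shape[1]+B.shape[1],3),np.uint8); im[:A.shape[0],:A.shape[1]]=A; im[:B.shape[0],A.shape[1]:]=B
    cv2.imwrite(name,im)
    p=np.array(get_obs()['eef_pos']); d=p[:2]-TC; c,s=np.cos(TY),np.sin(TY)
    print('tray xy',c*d[0]+s*d[1],-s*d[0]+c*d[1],'z',p[2])
E
python3 -c "
from h import *
look('pics/p1.png')"
```

```text
tray xy -0.0009443591228883042 0.07207894656851123 z 0.14223024227069297
```

View pics/p1.png

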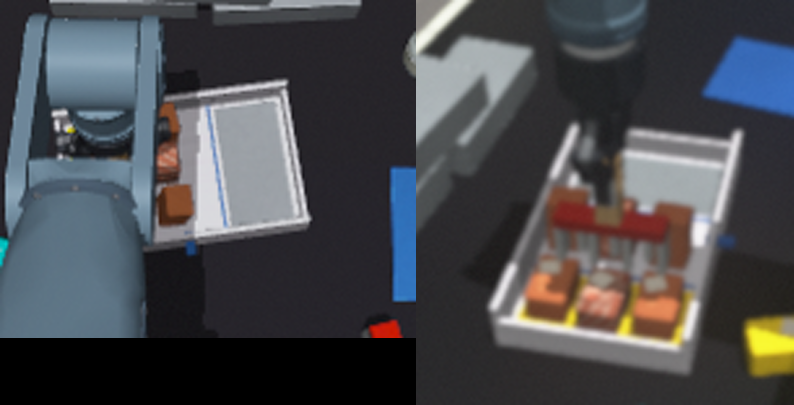

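The top layer has tipped off the front. Two of the chunks, at (565,210) and (672,230) in the side crop, look upright just ahead of the rake. The bottom row still lies on yellow. I'll keep pushing at this height to topple them forward.

Emit:
{"op": "servo_tool", "data": {
  "commands": "0 0 0 0 12 0 0; 0 0 0 0 12 0 0; 0 0 0 0 12 0 0; 0 0 0 0 12 0 0; 0 0 0 0 4 0 0"
}}

```text
time_s: 6.75
eef_pos: [0.5567, 0.0621, 0.1423]
eef_rot: [0.0, 0.997, 0.074, 0.0]
wrist_force: [-0.3, 0.1, -3.4]
opening: 0.275
grasp_force: 60.4
```

```bash
cat >> h.py <<'E'
def blobs(n):
    a=camera(n); h=cv2.cvtColor(a,cv2.COLOR_BGR2HSV)
    m=cv2.inRange(h,(3,70,50),(17,225,255)); cv2.imwrite('pics/m_%s.png'%n,m)
    c,s=np.cos(TY),np.sin(TY)
    for k in cv2.findContours(m,0,2)[0]:
        if cv2.contourArea(k)<25: continue
        x,y,w,hh=cv2.boundingRect(k); M=k.reshape(-1,2)
        X=np.array([onz(n,*p,.042)[:2]-TC for p in M.astype(float)])@np.array([[c,-s],[s,c]])*1e3
        print(n,'box',x,y,w,hh,'area',cv2.contourArea(k),'trayx',X[:,0].min().round(),X[:,0].max().round(),'trayy',X[:,1].min().round(),X[:,1].max().round())
E
python3 -c "
from h import *
look('pics/p2.png'); blobs('side'); blobs('top')"
```

```text
tray xy -0.0009325133774928129 0.020991634072083425 z 0.14216855411053095
side box 241 220 19 26 area 288.0 trayx -78.0 -31.0 trayy 67.0 151.0
side box 220 220 20 23 area 255.5 trayx -25.0 19.0 trayy 74.0 150.0
side box 200 214 21 25 area 299.5 trayx 28.0 74.0 trayy 65.0 148.0
side box 231 193 11 15 area 54.5 trayx -8.0 27.0 trayy -31.0 26.0
side box 250 189 16 23 area 162.0 trayx -73.0 -36.0 trayy -60.0 30.0
side box 230 183 13 9 area 76.5 trayx 3.0 41.0 trayy -76.0 -38.0
side box 210 183 18 23 area 133.5 trayx 36.0 88.0 trayy -63.0 26.0
side box 347 103 21 58 area 440.5 trayx -368.0 -299.0 trayy -643.0 -256.0
side box 341 5 87 77 area 3440.5 trayx -758.0 -255.0 trayy -1998.0 -869.0
top box 327 259 14 14 area 42.0 trayx -328.0 -287.0 trayy -255.0 -215.0
top box 389 256 14 14 area 75.0 trayx -348.0 -309.0 trayy -459.0 -421.0
top box 256 191 14 15 area 142.5 trayx -74.0 -28.0 trayy -60.0 -15.0
top box 258 174 10 14 area 81.0 trayx -15.0 29.0 trayy -63.0 -30.0
```

Emit:
{"op": "servo_tool", "data": {
  "commands": "0 0 0 0 -10 -20 0; 0 0 0 16 -11 0 0; 0 0 0 16 0 0 0; 0 0 0 0 0 0 0; 0 0 0 0 0 0 0"
}}

```text
time_s: 7.58
eef_pos: [0.5843, 0.089, 0.1619]
eef_rot: [-0.0, 0.997, 0.075, -0.001]
wrist_force: [-0.7, 0.3, -2.7]
opening: 0.274
grasp_force: 60.4
```

```bash
python3 -c "
from h import *
look('pics/p3.png'); blobs('side'); blobs('top')" | grep -v 'trayx -[2-7][0-9][0-9]'
```

```text
tray xy 0.030408482127269716 0.042864689053684256 z 0.1620345784233908
side box 241 221 19 25 area 287.0 trayx -79.0 -31.0 trayy 68.0 151.0
side box 220 220 20 23 area 251.0 trayx -26.0 20.0 trayy 75.0 150.0
side box 200 215 21 24 area 298.0 trayx 26.0 77.0 trayy 67.0 148.0
side box 230 193 9 15 area 46.0 trayx -5.0 30.0 trayy -30.0 25.0
side box 249 189 17 23 area 268.5 trayx -73.0 -29.0 trayy -60.0 29.0
side box 215 161 14 44 area 174.0 trayx 36.0 89.0 trayy -174.0 23.0
top box 250 191 20 15 area 209.0 trayx -74.0 -28.0 trayy -60.0 1.0
top box 249 174 19 15 area 192.0 trayx -14.0 31.0 trayy -63.0 -2.0
top box 248 157 18 17 area 185.0 trayx 39.0 91.0 trayy -64.0 -4.0
```

View pics/p3.png

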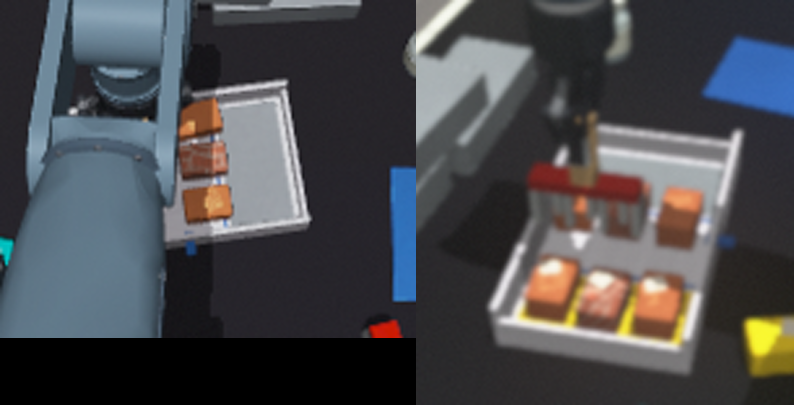

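All three front chunks lie flat (top crop (203,118), (203,160), (207,204)), spanning y of about -62 to 0 with their centres near -31. The bottom row is intact. I'll lower the rake into the gap and push the two +x chunks into the far bay.

Emit:
{"op": "servo_tool", "data": {
  "commands": "0 0 0 0 0 20 0; 0 0 0 0 0 20 0; 0 0 0 0 0 15 0; 0 0 0 0 0 7 0; 0 0 0 0 0 0 0"
}}

```text
time_s: 8.4
eef_pos: [0.5846, 0.0889, 0.0997]
eef_rot: [-0.0, 0.997, 0.075, -0.001]
wrist_force: [0.3, 0.3, -2.1]
opening: 0.272
grasp_force: 60.5
```

Emit:
{"op": "servo_tool", "data": {
  "commands": "0 0 0 0 15 0 0; 0 0 0 0 15 0 0; 0 0 0 0 12 0 0; 0 0 0 0 12 0 0; 0 0 0 0 12 0 0"
}}

```text
time_s: 9.02
eef_pos: [0.595, 0.0228, 0.1004]
eef_rot: [-0.0, 0.997, 0.075, 0.0]
wrist_force: [0.1, 1.4, -1.7]
opening: 0.274
grasp_force: 60.5
```

Emit:
{"op": "servo_tool", "data": {
  "commands": "0 0 0 0 8 0 0; 0 0 0 0 0 0 0; 0 0 0 0 -10 0 0; 0 0 0 0 -5 -40 0; 0 0 0 0 0 -40 0"
}}

```text
time_s: 9.65
eef_pos: [0.5929, 0.032, 0.1804]
eef_rot: [-0.0, 0.997, 0.076, -0.001]
wrist_force: [0.7, -1.0, -2.8]
opening: 0.273
grasp_force: 60.4
```

```bash
python3 - <<'E'
from h import *
look('pics/p4.png'); blobs('side'); blobs('top')
E
```

```text
tray xy 0.0344111877156401 -0.015998995786764766 z 0.1856690142076789
side box 241 220 19 26 area 285.5 trayx -78.0 -35.0 trayy 66.0 151.0
side box 220 220 20 23 area 248.5 trayx -25.0 19.0 trayy 75.0 150.0
side box 200 216 20 23 area 280.5 trayx 28.0 74.0 trayy 68.0 148.0
side box 250 190 16 22 area 259.5 trayx -76.0 -32.0 trayy -56.0 30.0
side box 215 176 35 22 area 391.5 trayx -16.0 84.0 trayy -100.0 -14.0
side box 219 140 14 29 area 128.0 trayx 60.0 108.0 trayy -291.0 -136.0
side box 347 102 21 59 area 587.5 trayx -369.0 -299.0 trayy -651.0 -256.0
side box 341 0 90 82 area 4986.0 trayx -790.0 -255.0 trayy -2111.0 -869.0
top box 327 259 14 14 area 44.0 trayx -328.0 -287.0 trayy -255.0 -215.0
top box 389 256 14 14 area 52.0 trayx -347.0 -309.0 trayy -459.0 -421.0
top box 261 191 9 14 area 62.5 trayx -74.0 -30.0 trayy -60.0 -32.0
top box 267 173 13 14 area 125.0 trayx -16.0 29.0 trayy -104.0 -61.0
top box 269 157 9 15 area 82.0 trayx 36.0 85.0 trayy -105.0 -75.0
```

```bash
python3 -c "
from h import *
plan(.485,-.318,.2,0,7,0)"
```

```text
dist/row mm 52.33994736561125 deg/row 1.2338887771236247
0.0 -0.0 0.022 -22.9 47.0 -2.8 0; 0.0 -0.0 0.022 -21.9 47.5 -2.8 0; 0.0 -0.0 0.022 -20.8 47.9 -2.8 0; 0.0 -0.0 0.022 -19.8 48.4 -2.8 0; 0.0 -0.0 0.022 -18.8 48.8 -2.8 0; 0.0 -0.0 0.022 -17.7 49.2 -2.8 0; 0.0 -0.0 0.022 -16.6 49.5 -2.8 0
```

Emit:
{"op": "servo_tool", "data": {
  "commands": "0 0 0.022 -23 47 -4 0; 0 0 0.022 -22 47 -4 0; 0 0 0.022 -21 48 -4 0; 0 0 0.022 -20 48 -2 0; 0 0 0.022 -19 49 0 0"
}}

```text
time_s: 10.48
eef_pos: [0.513, -0.2188, 0.1922]
eef_rot: [-0.001, 1.0, 0.02, -0.001]
wrist_force: [0.4, -0.3, -2.2]
opening: 0.273
grasp_force: 60.4
```

Emit:
{"op": "servo_tool", "data": {
  "commands": "0 0 0.022 -18 49 0 0; 0 0 0.022 -17 49 0 0; 0 0 0 0 0 40 0; 0 0 0 0 0 40 0; 0 0 0 0 0 0 0"
}}

```text
time_s: 11.1
eef_pos: [0.4791, -0.314, 0.1088]
eef_rot: [-0.004, 1.0, -0.002, -0.004]
wrist_force: [-0.8, 0.3, -2.2]
opening: 0.275
grasp_force: 60.5
```

```bash
python3 -c "
from h import *
plan(.485,-.318,.098,0,2,0)"
```

```text
dist/row mm 6.4584700252883955 deg/row 0.35642333830506734
-0.004 0.004 -0.002 3.0 2.0 5.3 0; -0.004 0.004 -0.002 3.0 2.0 5.4 0
```

Emit:
{"op": "servo_tool", "data": {
  "commands": "0 0 0 3 2 5 0; 0 0 0 3 2 5 0; 0 0 0 0 0 2 0; 0 0 0 0 0 2 0; 0 0 0 0 0 0 0"
}}

```text
time_s: 11.72
eef_pos: [0.4884, -0.3213, 0.1004]
eef_rot: [0.0, 1.0, -0.002, 0.0]
wrist_force: [-0.4, 0.8, -2.9]
opening: 0.276
grasp_force: 60.7
```

Emit:
{"op": "servo_tool", "data": {
  "commands": "0 0 0 0 0 2 0; 0 0 0 0 0 2 0; 0 0 0 0 0 2 0; 0 0 0 0 0 0 0; 0 0 0 0 0 0 0"
}}

```text
time_s: 12.35
eef_pos: [0.4884, -0.3214, 0.0943]
eef_rot: [-0.0, 1.0, -0.002, 0.0]
wrist_force: [-0.3, -0.0, -2.8]
opening: 0.274
grasp_force: 60.7
```

Emit:
{"op": "servo_tool", "data": {
  "commands": "0 0 0 0 0 1 0; 0 0 0 0 0 1 0; 0 0 0 0 0 0 0; 0 0 0 0 0 0 0"
}}

```text
time_s: 12.85
eef_pos: [0.4884, -0.3215, 0.0926]
eef_rot: [0.0, 1.0, -0.002, 0.0]
wrist_force: [-1.6, 1.1, 3.4]
opening: 0.273
grasp_force: 61.1
```

Contact (+3.4 N). Now I release and retreat.

Emit:
{"op": "servo_tool", "data": {
  "commands": "0 0 0 0 0 0 0.3; 0 0 0 0 0 0 0.5; 0 0 0 0 0 0 1; 0 0 0 0 0 0 1; 0 0 0 0 0 0 1"
}}

```text
time_s: 13.48
eef_pos: [0.4884, -0.3214, 0.0923]
eef_rot: [0.0, 1.0, -0.002, 0.0]
wrist_force: [-0.4, -0.1, 0.4]
opening: 1.002
grasp_force: 0.0
```

Emit:
{"op": "servo_tool", "data": {
  "commands": "0 0 0 0 0 -30 1; 0 0 0 0 0 -40 1; 0 0 0 0 0 -50 1; 0 0 0 -60 0 0 1; 0 0 0 -50 0 0 1"
}}

```text
time_s: 14.1
eef_pos: [0.3774, -0.321, 0.2131]
eef_rot: [0.001, 1.0, -0.002, 0.0]
wrist_force: [-0.5, -0.1, -0.3]
opening: 0.999
grasp_force: 0.0
```

```bash
python3 - <<'E'
from h import *
a=camera('top');b=camera('side')
A=cv2.resize(a[135:245,190:390],None,fx=2.2,fy=2.2,interpolation=cv2.INTER_CUBIC)
B=cv2.resize(b[85:255,180:330],None,fx=2.2,fy=2.2,interpolation=cv2.INTER_CUBIC)
im=np.zeros((374,770,3),np.uint8); im[:A.shape[0],:440]=A; im[:,440:]=B
cv2.imwrite('pics/end.png',im); blobs('top')
E
```

```text
top box 213 197 19 15 area 155.5 trayx -78.0 -33.0 trayy 67.0 126.0
top box 354 196 12 14 area 49.5 trayx -136.0 -92.0 trayy -384.0 -339.0
top box 250 191 20 16 area 202.5 trayx -75.0 -30.0 trayy -60.0 1.0
top box 210 183 19 14 area 137.5 trayx -24.0 21.0 trayy 72.0 132.0
top box 261 173 19 14 area 194.0 trayx -16.0 29.0 trayy -104.0 -44.0
top box 210 167 19 14 area 154.0 trayx 30.0 74.0 trayy 65.0 125.0
top box 259 158 19 15 area 214.0 trayx 36.0 85.0 trayy -105.0 -43.0
```

View pics/end.png

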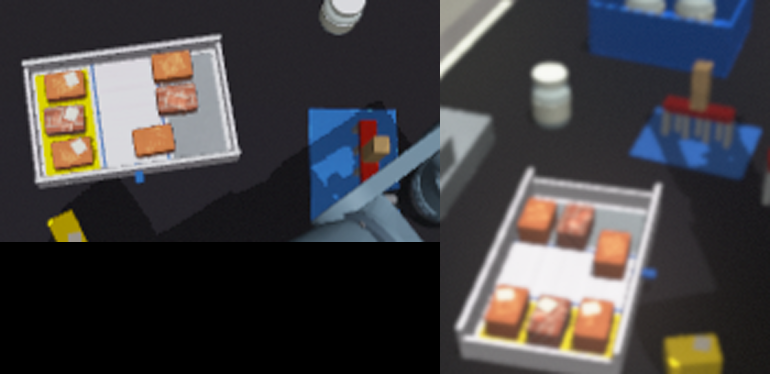

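The chunks lie flat, three / one / two per bay (top crop: left (65,85)–(73,153), middle (153,140), right (172,66) and (177,97)). The rake stands upright on the mat at (370,150), and the gripper is clear.

```bash
python3 -c "
from bench import *
print(hand_in())"
```

```text
the job is handed in; nothing more can be done
None
```

I handed the job in, with no verdict shown: the last pictures show all six chunks flat in the tray at 3 / 1 / 2 per bay and the rake standing upright, released, on its mat, about 14 s into the 51 s limit.

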